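# Prying a stuck forming die out of its holder

### The arm

A 6-joint arm with a two-finger parallel gripper is mounted at the origin on the work surface. World frame = base frame: x ahead of the robot, y to its left, z up, the work surface at z = 0. Lengths are in m, angles in rad, forces in N, time in s.
With the tool pointing down it reaches from about 0.25 to 0.775 m from the base axis. Payload 8.9 kg.
Tool frame: the origin (TCP) lies where the fingers leave the gripper's body, on its centre line; the fingertips stand 73 mm ahead of it and the grasp point (between the pads) lies 54 mm ahead of it; x points along the fingers, y is the direction in which the jaws open and shut, and the axes are right-handed (so a half turn about x gives the same grasp; the last joint's range is limited). The gripper opens to 85 mm and grips with 20 to 120 N. Pads are 22 mm wide; open, the fingers measure 114 mm over their backs; the gripper's body (76 mm by 85 mm) begins 54 mm behind the grasp point. The pads swing forward as they close: fully open they stand 13 mm farther back than shut.
Start: joints at [-1.385, 0.291, -0.153, 1.127, 0, 1.431], TCP at [0.168, -0.498, 0.304] pointing down, gripper open.
Joint ranges: [-2.52, 2.52], [-0.91, 1.74], [-1.3, 1.37], [-1.96, 2.02], [-1.52, 1.47], [-3.14, 3.14]. Speed limits (rad/s): [2.22, 2.22, 2.79, 3.14, 3.14, 3.14].

### API

Orientations are given as a rotation vector (axis times angle).
In Python, from station import telemetry, viewer, ticket gives the robot as it stands.
- The arm moves only by the tool play_rows, never from a script. Its argument "plan" is a list of rows, each a list of 6 numbers: the shift along the tool's x, y, z in m, then the turn, a rotation vector about the tool's x, y, z in units of 10 degrees (1.0 is 10 degrees). In form: [[dx, dy, dz, rx, ry, rz], ...]. A call has exactly 5 rows; each row shifts and turns the commanded pose from where the row before left it, along the tool's axes as they then stand; what a row does not reach is not made up. A row lasts 1/8 s, in which the tool goes at most 62.5 mm and 10.7 degrees, less where a joint would pass 70% of its speed; a pose out of reach is approached as far as the arm can. A call with a gripper value outside its range is refused whole. "claw" is the finger opening in m, from 0 to 0.0854, set as the call begins (left out, the last holds). The fingers move at their own pace and stop on an object; "squeeze" is the grip in N (left out, the last holds). Time passes only in rows, so rows that do not move let the fingers close, or fill a call up. It gives the time, the measured TCP pose, the force and the opening at its end, in the units of the state.
- telemetry.read_state(): the state, without advancing time (a new reading comes with each control period).
- viewer.capture(name): name is "scene" or "top" or "wrist"; returns the picture (400x640x3 uint8, blue, green, red); there is no depth.
- viewer.calibration(name): a dict with "mtx" (3x3 intrinsics, pixels), "camera_from_world" (4x4, takes a point from world to camera coordinates). Camera axes: x right, y up, looking along -z (the intrinsics and any distortion apply to the point x, -y, -z); pixel columns grow to the right and rows downward; lengths in m; the calibration is good to about 2 mm. A picture is of the moment at which its call begins: read the wrist's pose just before it. calibration takes no time and is no camera call; for the wrist camera it gives the pose at the moment of the call.
- ticket.job_done(): hands the job in, once; it reports no verdict.
The state is a dict: "clock": time; "q": joint angles; "qd": joint speeds; "tau": joint torques, N m; "tool_pos": TCP position; "ee_rot": TCP orientation; "wrist_force": force on the tool from outside, world axes, zero at the start; "moment": the same for the moment, N m; "opening": finger opening in m.
Only numpy, scipy, OpenCV 4.12 (cv2) and the standard library are available. Lean on these libraries where they do the work, as an engineer would, in place of code of your own. Each camera call takes 0.05 s, during which the arm holds its last target. There are 200 camera calls.

### The job

The forming die is stuck in its holder on the bench. Lever it loose with the pry bar: blade under the die's overhanging head, bearing down on the round steel rib of the holder as the fulcrum. Then put the bar back on its wooden rest as it lay, and lift the die out and stand it upright inside the wooden tray, without disturbing the other things on the bench.

Things in the scene. Friction and masses are not known exactly. Their poses are not given: they have to be found in the camera images.
- bar: The pry bar, 245 mm long (x), 0.25 kg, underside flat. Origin: underside, at the centre of mass, the best place to grip. Black handle x -95 to +40 mm, 16 mm wide (y), 18 mm high; steel blade x +38 to +150 mm, 24 mm wide, 4 mm thick. At the start it lies on its rest, +x (the blade) pointing away from the robot.
- bar_tip (a point): Middle of the blade's end: x = +150, z = +2 mm of the bar.
- rest: Fixed pale wooden rest, foot 180 x 60 mm, two cross pieces at x = +75 and -75 mm, 14 mm thick, seats 40 mm above the bench, 9 mm high ears 36 mm apart (y). Origin: on the bench. The bar's place: its origin at x = 0, y = 0, z = 40 mm of the rest, same heading. Rest and tray may stand left or right of the holder.
- holder: Fixed dark steel block, x from -74 to +72 mm, 116 mm wide (y), flat top face 90 mm above the bench. Origin: on the bench, under the middle of the pocket; its -x side, with the rib, is turned roughly towards the robot. The pocket in its top is 60 x 52 mm, 12 mm deep. Sideways spring jaws in its -x half grip the die.
- fulcrum: The rib to lever on: fixed round steel bar, 12 mm diameter, 60 mm long along the holder's y, let into the holder's top at x = -66 mm of the holder. Origin: on its crest, 5 mm above the holder's top, 95 mm above the bench. 26 mm from its middle to the edge of the die's head. Levering takes 10 to 15 N on the handle and about 0.3 rad of nose-up tilt; near 0.45 rad the handle end meets the bench.
- die: The stuck aluminium die, 0.36 to 0.6 kg. Origin: centre of the underside. Shank 56 (x) x 48 (y) mm, z 0 to 24, its lower 12 mm in the pocket; head 80 x 48 mm, z 24 to 46, overhanging the shank 12 mm at either x end; low dome on top to z 56. Seated: heading of the holder, 12 mm gap between holder top and head, open to the rib. Grip the head across y.
- die_lip (a point): Middle of the head's underside at the end nearest the rib: x = -34, z = +24 mm of the die. 102 mm above the bench when seated.
- tray: Fixed dark wooden tray, 180 (x) x 160 (y) mm outside, walls 6 mm thick and 18 mm high, floor 6 mm thick. Origin: centre of its underside.
- spare: Bystander: a smaller aluminium die, without a dome, standing on the bench, head 56 x 40 mm, 43 mm high. Origin: underside.
- jar: Bystander: closed jar, 56 mm across, 65 mm high. Origin: underside.
- hammer: Bystander: a hammer lying on the far side of the holder.
- brick: Bystander: pale slab, 110 x 80 x 30 mm. Origin: underside.
- brush: Bystander: a brush lying on the bench.
- spool: Bystander: wooden spool, 52 mm across, 40 mm high. Origin: underside.
- cup: Bystander: white cup, 70 mm across, 80 mm high. Origin: underside.
- jaw_l (a joint): Left spring jaw (a mirrored one faces it) in the pocket's -x half; presses the die's shank sideways with about 35 N, too tight to pull by hand. 0 while it grips; 3 mm once shut. The jaws shut below the die when its near edge has been raised about 8 to 10 mm and then prop it tilted, so that it lifts out freely.
There are look-alikes about, which are no part of the job. Of the things that look like the bar, the larger one is meant.

How it is judged:
By the outcome, as a careful person would: the job done as asked, in the order asked, and still so for the second after the job is handed in, with the robot touching nothing.
It also fails if it takes over 66 s, if anything falls off the work surface, if the arm or the gripper's body presses on something with over 40 N, if the wrist force passes 120 N, or if a joint passes its speed limit or range.

## Working session

There is one attempt and no reset: what is moved stays moved. The work goes in short steps, Python scripts to look and compute and a tool call to move; the robot and the scene stay as the last step left them, time stands still between calls to the robot, and variables do not carry over. Pictures are saved under pics/ and viewed, about 8 in all and at most 12, crops included, and the job is handed in when it is done.

Besides the shell and the picture viewer there is one more tool, called after "Emit:" as name([rows], argument=value, ...), one row to a line, values as JSON. play_rows: Moves the arm, as the interface text tells. Its arguments: {"type":"object","properties":{"plan":{"type":"array","items":{"type":"array","items":{"type":"number"}}},"claw":{"type":"number"},"squeeze":{"type":"number"}},"required":["plan"]}

```bash
mkdir -p pics; ls; python3 - <<'E'
from station import telemetry, viewer
import cv2, numpy as np
s=telemetry.read_state(); print(s)
for n in("scene","top"):
    cv2.imwrite(f"pics/{n}0.png",viewer.capture(n)); c=viewer.calibration(n); print(n,c)
E
```

```text
pics
{'clock': 0.0, 'q': array([-1.38530709e+00,  2.91248374e-01, -1.54121566e-01,  1.12671171e+00,
       -4.69064806e-05,  1.43150869e+00]), 'qd': array([-6.02516191e-04, -1.73194984e-05,  8.32678958e-05,  8.16580831e-04,
       -4.34633468e-04, -1.99860080e-03]), 'tau': array([ 1.71924752e-03, -5.37139535e+01,  3.31378376e+01,  1.57006283e-02,
        9.05903789e-06,  4.39934126e-06]), 'tool_pos': array([ 0.16745965, -0.49720848,  0.3033506 ]), 'ee_rot': array([ 2.04618481,  0.33657275, -2.04634361]), 'wrist_force': array([ 0.76988976,  0.03340012, -0.95345091]), 'moment': array([ 0.00859831, -0.00292392,  0.002501  ]), 'opening': 0.08541018295906974}
scene {'mtx': array([[372.55297985,   0.        , 327.63182745],
       [  0.        , 372.55297985, 194.20729866],
       [  0.        ,   0.        ,   1.        ]]), 'camera_from_world': array([[ 0.6292309 ,  0.77719774,  0.00566924, -0.35620127],
       [-0.44962795,  0.35805638,  0.81830944,  0.15647085],
       [ 0.63395834, -0.51745463,  0.57474997, -1.61604515],
       [ 0.        ,  0.        ,  0.        ,  1.        ]])}
top {'mtx': array([[375.26609992,   0.        , 316.23247773],
       [  0.        , 375.26609992, 197.15575937],
       [  0.        ,   0.        ,   1.        ]]), 'camera_from_world': array([[-0.02212916, -0.99968117, -0.01215941,  0.03648095],
       [ 0.99515887, -0.0231907 ,  0.09550397, -0.52340639],
       [-0.09575551, -0.00998712,  0.99535478, -1.07316646],
       [ 0.        ,  0.        ,  0.        ,  1.        ]])}
```

View pics/top0.png

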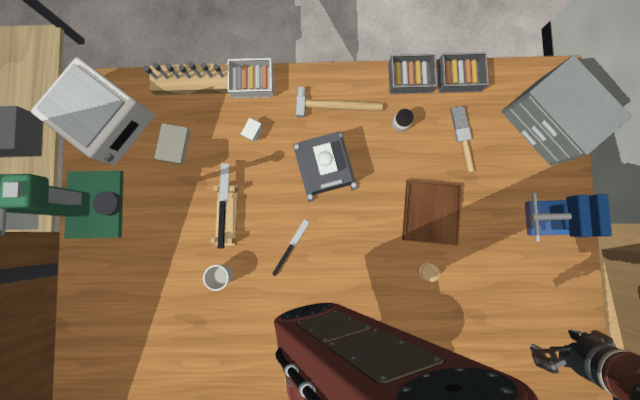

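View pics/scene0.png

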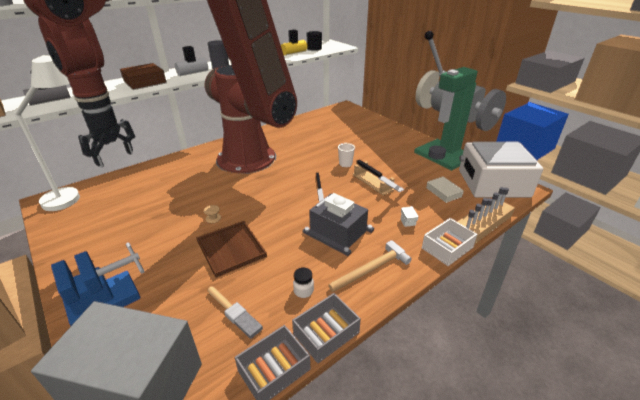

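The top view shows two bar-like things: the bar on its pale rest at (222,205), about 80 px long, and a smaller one on the open bench at (291,247). I choose the one on the rest. The holder with the die is at (325,163), the tray at (433,211), and the spare at (251,129). Next I take a close crop to check the choice and measure.

```bash
cat > h.py <<'E'
import numpy as np, cv2
from scipy.spatial.transform import Rotation as R
from station import telemetry, viewer
def ray(c,u,v):
    M=np.array(c["camera_from_world"]);K=c["mtx"]
    d=np.array([(u-K[0,2])/K[0,0],-(v-K[1,2])/K[1,1],-1.])
    return -M[:3,:3].T@M[:3,3], M[:3,:3].T@d
def onz(c,u,v,z):
    o,d=ray(c,u,v); return o+d*(z-o[2])/d[2]
def pix(c,p):
    M=np.array(c["camera_from_world"]);K=c["mtx"]; q=M[:3,:3]@np.asarray(p,float)+M[:3,3]
    return np.array([K[0,0]*q[0]/-q[2]+K[0,2],K[1,1]*-q[1]/-q[2]+K[1,2]])
def T(x,y,z,yaw):
    M=np.eye(4);M[:3,:3]=R.from_euler('z',yaw).as_matrix();M[:3,3]=x,y,z;return M
def tool_target(p,xdir,ydir):
    "TCP rotation with tool x = xdir, y = ydir"
    x=np.array(xdir,float);x/=np.linalg.norm(x);y=np.array(ydir,float);y-=x*(x@y);y/=np.linalg.norm(y)
    return np.array(p,float),np.stack([x,y,np.cross(x,y)],1)
def delta(p,Rm):
    "shift in tool axes and turn (10deg units) from the present pose; turn about tool axes"
    s=telemetry.read_state();A=R.from_rotvec(s["ee_rot"]).as_matrix()
    return A.T@(p-s["tool_pos"]), np.rad2deg(R.from_matrix(A.T@Rm).as_rotvec())/10
E
python3 - <<'E'
from h import *
im=cv2.imread("pics/top0.png");c=viewer.calibration("top")
a=cv2.resize(im[150:260,195:305],None,fx=5,fy=5,interpolation=cv2.INTER_CUBIC)[:, :400]
a=cv2.resize(im[155:255,200:245],None,fx=6,fy=6,interpolation=cv2.INTER_CUBIC)
b=cv2.resize(im[125:210,285:370],None,fx=6,fy=6,interpolation=cv2.INTER_CUBIC)
b=cv2.copyMakeBorder(b,0,600-b.shape[0],0,0,cv2.BORDER_CONSTANT)
cv2.imwrite("pics/crop0.png",np.hstack([a,b]))
hsv=cv2.cvtColor(im,cv2.COLOR_BGR2HSV)
# handle
m=(hsv[...,2]<60).astype(np.uint8);m[:, :200]=0;m[:,245:]=0;m[:190]=0;m[255:]=0
ys,xs=np.nonzero(m);print("handle",len(xs),xs.mean(),ys.mean(),xs.min(),xs.max(),ys.min(),ys.max(),cv2.fitLine(np.stack([xs,ys],1).astype(np.float32),2,0,.01,.01).ravel())
# tray
m=((hsv[...,2]<120)&(hsv[...,1]>90)).astype(np.uint8);m[:,:395]=0;m[:,470:]=0;m[:170]=0;m[252:]=0
cs=max(cv2.findContours(m,0,2)[0],key=cv2.contourArea);r=cv2.minAreaRect(cs);print("tray",r,[onz(c,*p,0.018)[:2].round(3) for p in cv2.boxPoints(r)])
E
```

```text
handle 249 221.28112449799198 224.8152610441767 218 224 201 247 [ 4.3948751e-02 -9.9903381e-01  2.2128113e+02  2.2481526e+02]
tray ((432.04998779296875, 212.35000610351562), (56.44862747192383, 61.740684509277344), 4.39870548248291) [array([ 0.391, -0.22 ]), array([ 0.571, -0.242]), array([ 0.554, -0.407]), array([ 0.375, -0.382])]
```

View pics/crop0.png

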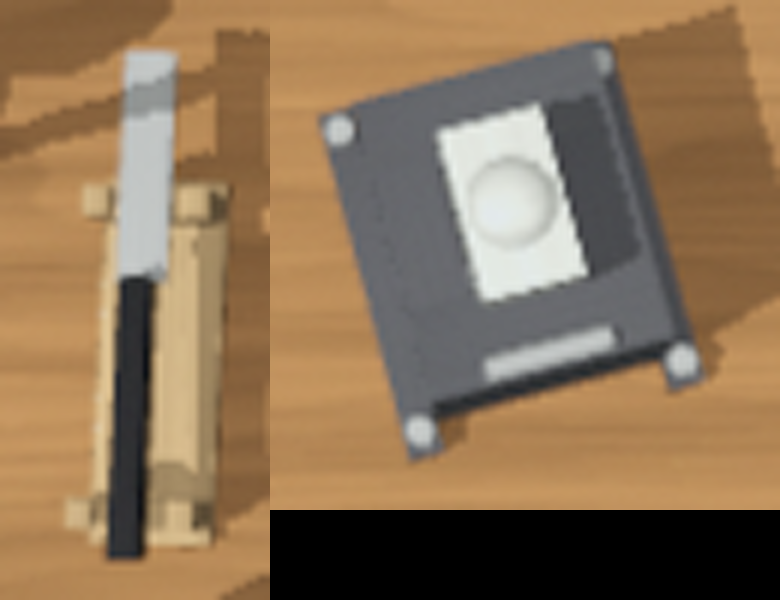

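The crop confirms the choice: the black-handled bar with the wide blade lies in the rest, with the handle end at about px (220.8,248) and the tip at (225,163.7). The die head's corners and the rib at (321,187)–(343,180) are clear.

```bash
python3 - <<'E'
from h import *
c=viewer.calibration("top")
f=lambda u,v,z:onz(c,u/6,v/6,z)[:2]
bar=lambda u,v,z:f(u+1200,v+930,z)
hol=lambda u,v,z:f(u-270+1710,v+750,z)
e,t=bar(125,558,.058),bar(150,52,.044);d=t-e;print("bar end,tip",e,t,"len",np.linalg.norm(d),"yaw",np.arctan2(d[1],d[0]),"orig",e+d/np.linalg.norm(d)*.095)
for n,(a,b) in {"ears front":((97,200),(200,203)),"ears back":((77,515),(190,518))}.items(): print(n,bar(*a,.049),bar(*b,.049))
P=np.array([hol(*p,.124) for p in((437,130),(541,104),(588,272),(482,301))]);print("head",P.mean(0),np.linalg.norm(np.roll(P,-1,0)-P,axis=1))
ax=(P[0]+P[1]-P[2]-P[3]);print("yaw die",np.arctan2(ax[1],ax[0]))
r=np.array([hol(485,372,.093),hol(617,333,.093)]);print("rib",r,r.mean(0),np.linalg.norm(r[1]-r[0]));w=r[0]-r[1];print("yaw rib",np.arctan2(-w[0],w[1]),"dist",np.linalg.norm(r.mean(0)-P.mean(0)))
u=np.array([np.cos(.27),np.sin(.27)])
E
```

```text
bar end,tip [0.38362283 0.29561104] [0.62637986 0.28771135] len 0.24288553313349326 yaw -0.03253007872681409 orig [0.47857257 0.29252123]
ears front [0.55404489 0.31185893] [0.55142678 0.26230573]
ears back [0.4040173  0.32084635] [0.40143212 0.26719669]
head [ 0.61821956 -0.00314457] [0.04824624 0.0792506  0.04909506 0.0802887 ]
yaw die 0.23687319797197412
rib [[ 0.54536491  0.01062111]
 [ 0.56196523 -0.05039054]] [ 0.55366507 -0.01988471] 0.06322968568852022
yaw rib 0.26565369276444345 dist 0.06668968526510262
```

```bash
python3 - <<'E'
from h import *
s=telemetry.read_state();A=R.from_rotvec(s["ee_rot"]).as_matrix();print(A.round(3))
y=-0.0325
for sg in(1,-1):
    p,Rm=tool_target([.4786,.2925,.25],[0,0,-1],[-sg*np.sin(y),sg*np.cos(y),0]);d,t=delta(p,Rm);print(d.round(4),t.round(3))
E
```

```text
[[-0.     0.319 -0.948]
 [ 0.001 -0.948 -0.319]
 [-1.    -0.001 -0.   ]]
[ 0.0542 -0.6492 -0.5469] [-1.5953e+01 -9.0000e-03  0.0000e+00]
[ 0.0542 -0.6492 -0.5469] [2.047 0.    0.006]
```

```bash
cat >> h.py <<'E'
def rows(n,p,Rm,turn=None,start=None):
    "n equal steps to a pose, straight line; turn may override the rotation vector (10deg units)"
    s=telemetry.read_state();A=R.from_rotvec(s["ee_rot"]);P=np.array(s["tool_pos"])
    if start: P,A=np.array(start[0]),R.from_matrix(start[1])
    t=(A.inv()*R.from_matrix(Rm)).as_rotvec()/n if turn is None else np.deg2rad(np.array(turn)*10)/n
    st=(p-P)/n
    for i in range(n):
        print((np.r_[A.inv().apply(st),np.rad2deg(t)/10]).round(3).tolist(),end=",\n" if i%5==4 else ", "); A=A*R.from_rotvec(t)
    return
def down(p,yaw):
    "tool down, tool y at yaw"
    return tool_target(p,[0,0,-1],[np.cos(yaw),np.sin(yaw),0])
E
python3 -c "
from h import *
p,Rm=down([.4786,.2925,.25],-.0325+np.pi/2)
rows(20,p,Rm,[-15.953,0,0])"
```

```text
[0.003, -0.032, -0.027, -0.798, 0.0, 0.0], [0.003, -0.028, -0.032, -0.798, 0.0, 0.0], [0.003, -0.024, -0.035, -0.798, 0.0, 0.0], [0.003, -0.019, -0.038, -0.798, 0.0, 0.0], [0.003, -0.013, -0.04, -0.798, 0.0, 0.0],
[0.003, -0.007, -0.042, -0.798, 0.0, 0.0], [0.003, -0.002, -0.042, -0.798, 0.0, 0.0], [0.003, 0.004, -0.042, -0.798, 0.0, 0.0], [0.003, 0.01, -0.041, -0.798, 0.0, 0.0], [0.003, 0.016, -0.039, -0.798, 0.0, 0.0],
[0.003, 0.021, -0.037, -0.798, 0.0, 0.0], [0.003, 0.026, -0.034, -0.798, 0.0, 0.0], [0.003, 0.03, -0.03, -0.798, 0.0, 0.0], [0.003, 0.034, -0.025, -0.798, 0.0, 0.0], [0.003, 0.037, -0.02, -0.798, 0.0, 0.0],
[0.003, 0.04, -0.015, -0.798, 0.0, 0.0], [0.003, 0.041, -0.009, -0.798, 0.0, 0.0], [0.003, 0.042, -0.003, -0.798, 0.0, 0.0], [0.003, 0.042, 0.003, -0.798, 0.0, 0.0], [0.003, 0.042, 0.009, -0.798, 0.0, 0.0],
```

Emit:
play_rows([
  [0.003, -0.032, -0.027, -0.8, 0, 0],
  [0.003, -0.028, -0.032, -0.8, 0, 0],
  [0.003, -0.024, -0.035, -0.8, 0, 0],
  [0.003, -0.019, -0.038, -0.8, 0, 0],
  [0.003, -0.013, -0.04, -0.8, 0, 0],
], claw=0.05)

```text
clock: 0.72
tool_pos: [0.2448, -0.2993, 0.2886]
ee_rot: [1.597, 0.901, -1.597]
wrist_force: [0.2, 0.1, -0.5]
opening: 0.0503
```

Emit:
play_rows([
  [0.003, -0.007, -0.042, -0.8, 0, 0],
  [0.003, -0.002, -0.042, -0.8, 0, 0],
  [0.003, 0.004, -0.042, -0.8, 0, 0],
  [0.003, 0.01, -0.041, -0.8, 0, 0],
  [0.003, 0.016, -0.039, -0.8, 0, 0],
])

```text
clock: 1.35
tool_pos: [0.3213, -0.1026, 0.2738]
ee_rot: [1.095, 1.278, -1.094]
wrist_force: [0.9, 0.0, 0.4]
opening: 0.0502
```

Emit:
play_rows([
  [0.003, 0.021, -0.037, -0.8, 0, 0],
  [0.003, 0.026, -0.034, -0.8, 0, 0],
  [0.003, 0.03, -0.03, -0.8, 0, 0],
  [0.003, 0.034, -0.025, -0.8, 0, 0],
  [0.003, 0.037, -0.02, -0.8, 0, 0],
])

```text
clock: 1.98
tool_pos: [0.3967, 0.0957, 0.2587]
ee_rot: [0.561, 1.497, -0.561]
wrist_force: [0.8, 0.1, 0.1]
opening: 0.0501
```

Emit:
play_rows([
  [0.003, 0.04, -0.015, -0.8, 0, 0],
  [0.003, 0.041, -0.009, -0.8, 0, 0],
  [0.003, 0.042, -0.003, -0.8, 0, 0],
  [0.003, 0.042, 0.003, -0.75, 0, 0],
  [0.003, 0.042, 0.009, -0.75, 0, 0],
])

```text
clock: 2.6
tool_pos: [0.4737, 0.2929, 0.2434]
ee_rot: [0.029, 1.571, -0.03]
wrist_force: [0.5, -0.5, -0.1]
opening: 0.0499
```

```bash
python3 - <<'E'
from h import *
s=telemetry.read_state();print({k:np.round(s[k],3) for k in("clock","q","tool_pos","wrist_force","opening")})
c=viewer.calibration("wrist");im=viewer.capture("wrist");cv2.imwrite("pics/w1.png",im);print(c)
p,Rm=down([.4786,.2925,.25],-.0325+np.pi/2);print(delta(p,Rm))
for n,q in {"orig":(.4786,.2925,.058),"end":(.3836,.2956,.058),"tip":(.6264,.2877,.044)}.items(): print(n,pix(c,q))
E
```

```text
{'clock': np.float64(2.6), 'q': array([ 0.423,  0.391, -0.171,  1.009, -0.   ,  0.46 ]), 'tool_pos': array([0.474, 0.293, 0.243]), 'wrist_force': array([ 0.488, -0.547, -0.093]), 'opening': np.float64(0.05)}
{'mtx': array([[360.56782012,   0.        , 323.12117399],
       [  0.        , 360.56782012, 192.82933965],
       [  0.        ,   0.        ,   1.        ]]), 'camera_from_world': array([[ 3.57242378e-02,  9.99361593e-01,  4.29509056e-04,
        -3.08992114e-01],
       [-9.49593593e-01,  3.40791098e-02, -3.11625772e-01,
         4.61774180e-01],
       [-3.11441466e-01,  1.07247342e-02,  9.50204817e-01,
        -1.77686334e-01],
       [ 0.00000000e+00,  0.00000000e+00,  0.00000000e+00,
         1.00000000e+00]])}
(array([-0.00697394, -0.00410007,  0.00334304]), array([ 0.01818945,  0.00560561, -0.01397689]))
orig [323.71701024 193.91371442]
end [323.34442521  57.71885517]
tip [324.13375155 343.44211137]
```

View pics/w1.png

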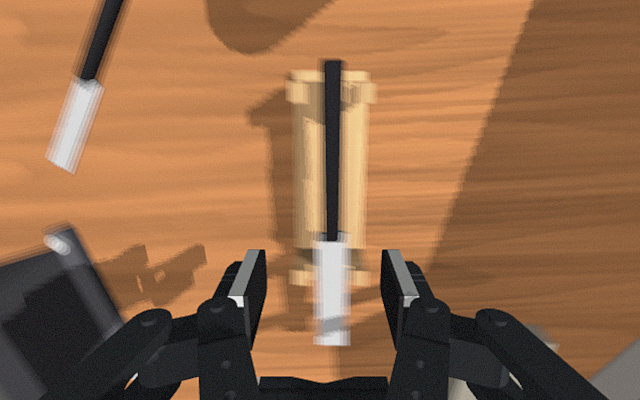

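The wrist view shows the bar between the fingers: handle end (332,60), tip (332,345), blurred because the arm is still settling. The bar sits about 8 px to the +y side of the prediction, so I re-measure now that the arm is still.

```bash
python3 - <<'E'
from h import *
viewer.capture("wrist");c=viewer.calibration("wrist");im=viewer.capture("wrist");cv2.imwrite("pics/w2.png",im)
s=telemetry.read_state();print(s["tool_pos"],np.abs(s["qd"]).max())
g=cv2.cvtColor(im,cv2.COLOR_BGR2GRAY);hs=cv2.cvtColor(im,cv2.COLOR_BGR2HSV)
m=(g<45);m[:,:290]=0;m[:,375:]=0;m[250:]=0
n,l,st,ce=cv2.connectedComponentsWithStats(m.astype(np.uint8));i=1+st[1:,4].argmax();print(st[i],ce[i])
b=(hs[...,1]<60)&(g>90);b[:,:300]=0;b[:,370:]=0;b[:225]=0;b[365:]=0
n2,l2,st2,ce2=cv2.connectedComponentsWithStats(b.astype(np.uint8));j=1+st2[1:,4].argmax();print(st2[j],ce2[j])
for v in(80,120,160,200): 
    x=np.nonzero(l[v]==i)[0];print(v,x.min(),x.max(),onz(c,x.mean()+.5,v,.058))
for v in(255,290,320):
    x=np.nonzero(l2[v]==j)[0];print(v,x.min(),x.max(),onz(c,x.mean()+.5,v,.044))
print("end",onz(c,st[i][0]+st[i][2]/2,st[i][1],.058),"tip",onz(c,st2[j][0]+st2[j][2]/2,st2[j][1]+st2[j][3],.044))
E
```

```text
[0.47357981 0.29288823 0.24299529] 0.04303105917832099
[ 315   57   22  183 3221] [324.52561316 150.59329401]
[ 309  230   30  115 3052] [323.31684142 288.91087811]
80 315 335 [0.39847251 0.2981219  0.058     ]
120 315 335 [0.42504952 0.29751145 0.058     ]
160 315 334 [0.45348787 0.29629135 0.058     ]
200 315 333 [0.4840071  0.29482451 0.058     ]
255 309 338 [0.53726322 0.2927183  0.044     ]
290 310 337 [0.57080658 0.29159227 0.044     ]
320 310 336 [0.60146814 0.29011973 0.044     ]
end [0.38399447 0.29913013 0.058     ] tip [0.62853559 0.28965434 0.044     ]
```

Emit:
play_rows([
  [0.025, 0.002, 0.005, 0.04, 0, 0],
  [0.028, 0, 0, 0, 0, 0],
  [0.028, 0, 0, 0, 0, 0],
  [0.025, 0, 0, 0, 0, 0],
  [0.015, 0, 0, 0, 0, 0],
])

```text
clock: 3.38
tool_pos: [0.4779, 0.2923, 0.1218]
ee_rot: [0.039, 1.572, -0.04]
wrist_force: [-1.4, -0.4, 0.1]
opening: 0.0498
```

Emit:
play_rows([
  [0.01, 0, 0, 0, 0, 0],
  [0.006, 0, 0, 0, 0, 0],
  [0, 0, 0, 0, 0, 0],
  [0, 0, 0, 0, 0, 0],
  [0, 0, 0, 0, 0, 0],
])

```text
clock: 4.0
tool_pos: [0.4789, 0.2935, 0.1074]
ee_rot: [0.038, 1.57, -0.038]
wrist_force: [-0.3, 0.5, 0.1]
opening: 0.0502
```

Emit:
play_rows([
  [0.002, 0, 0, 0, 0, 0],
  [0, 0, 0, 0, 0, 0],
  [0, 0, 0, 0, 0, 0],
  [0, 0, 0, 0, 0, 0],
  [0, 0, 0, 0, 0, 0],
], claw=0.005, squeeze=80)

```text
clock: 4.62
tool_pos: [0.4787, 0.2935, 0.1051]
ee_rot: [0.038, 1.57, -0.038]
wrist_force: [-1.2, 0.6, 4.6]
opening: 0.0146
```

```bash
python3 -c "
from h import *
s=telemetry.read_state();print(s['tool_pos'],s['opening'],s['wrist_force'],s['q'])
L=.135;y=.25;u=np.array([np.cos(y),np.sin(y)])
p=np.array([.5537,-.0195])-L*u;print(p)
a=down([s['tool_pos'][0],s['tool_pos'][1],.205],-.037+np.pi/2)
b=down([p[0],p[1],.205],y+np.pi/2)
rows(10,*b,start=a)"
```

```text
[0.47871104 0.2934542  0.10507374] 0.014628226219102985 [-1.21147142  0.64113561  4.6379064 ] [ 4.19686646e-01  5.44487063e-01 -3.32405413e-01  6.93712988e-01
  9.87165268e-05  4.68324830e-01]
[ 0.42289682 -0.05289953]
[0.0, -0.035, -0.004, -0.164, 0.0, 0.0], [0.0, -0.035, -0.005, -0.164, 0.0, 0.0], [0.0, -0.035, -0.006, -0.164, 0.0, 0.0], [0.0, -0.034, -0.007, -0.164, 0.0, 0.0], [0.0, -0.034, -0.008, -0.164, 0.0, 0.0],
[0.0, -0.034, -0.009, -0.164, 0.0, 0.0], [0.0, -0.034, -0.01, -0.164, 0.0, 0.0], [0.0, -0.033, -0.011, -0.164, 0.0, 0.0], [0.0, -0.033, -0.012, -0.164, 0.0, 0.0], [0.0, -0.033, -0.013, -0.164, 0.0, 0.0],
```

Emit:
play_rows([
  [-0.01, 0, 0, 0, 0, 0],
  [-0.02, 0, 0, 0, 0, 0],
  [-0.03, 0, 0, 0, 0, 0],
  [-0.03, 0, 0, 0, 0, 0],
  [-0.02, 0, 0, 0, 0, 0],
])

```text
clock: 5.25
tool_pos: [0.4789, 0.2934, 0.2166]
ee_rot: [0.039, 1.569, -0.038]
wrist_force: [-0.1, -0.3, -2.6]
opening: 0.0146
```

Emit:
play_rows([
  [0, -0.035, -0.004, -0.16, 0, 0],
  [0, -0.035, -0.005, -0.16, 0, 0],
  [0, -0.035, -0.006, -0.16, 0, 0],
  [0, -0.034, -0.007, -0.17, 0, 0],
  [0, -0.034, -0.008, -0.17, 0, 0],
])

```text
clock: 5.88
tool_pos: [0.4495, 0.1189, 0.2152]
ee_rot: [-0.075, 1.57, 0.075]
wrist_force: [1.3, -0.3, -4.2]
opening: 0.0147
```

Emit:
play_rows([
  [0, -0.034, -0.009, -0.16, 0, 0],
  [0, -0.034, -0.01, -0.16, 0, 0],
  [0, -0.033, -0.011, -0.16, 0, 0],
  [0, -0.033, -0.012, -0.17, 0, 0],
  [0, -0.033, -0.013, -0.17, 0, 0],
])

```text
clock: 6.5
tool_pos: [0.4201, -0.0546, 0.2152]
ee_rot: [-0.187, 1.563, 0.187]
wrist_force: [1.3, 0.3, -2.7]
opening: 0.0147
```

Emit:
play_rows([
  [0.01, 0, 0, 0, 0, 0],
  [0.01, 0, 0, 0, 0, 0],
  [0, 0, 0, 0, 0, 0],
  [0, 0, 0, 0, 0, 0],
  [0, 0, 0, 0, 0, 0],
])

```text
clock: 7.12
tool_pos: [0.4208, -0.0531, 0.1951]
ee_rot: [-0.187, 1.562, 0.187]
wrist_force: [0.6, 0.2, -2.6]
opening: 0.0146
```

```bash
python3 - <<'E'
from h import *
viewer.capture("wrist");s=telemetry.read_state();c=viewer.calibration("wrist");im=viewer.capture("wrist")
cv2.imwrite("pics/w3.png",im);print(s["clock"],s["tool_pos"],s["wrist_force"],s["moment"],s["opening"],s["ee_rot"])
t=viewer.capture("scene");cs=viewer.calibration("scene");cv2.imwrite("pics/s3.png",t)
print(pix(c,[.5537,-.0195,.095]),pix(c,[.618,-.003,.124]))
z=cv2.resize(t[150:260,270:400],None,fx=5,fy=5,interpolation=cv2.INTER_CUBIC);cv2.imwrite("pics/s3c.png",z)
E
```

```text
7.175 [ 0.42079251 -0.05323128  0.19512514] [-0.01878859  0.19032694 -3.31768557] [ 0.00488082  0.03847637 -0.10127713] 0.014474995868254723 [-0.18706115  1.56232119  0.18683408]
[326.3639495  434.18550636] [327.73893538 558.6762467 ]
```

View pics/w3.png

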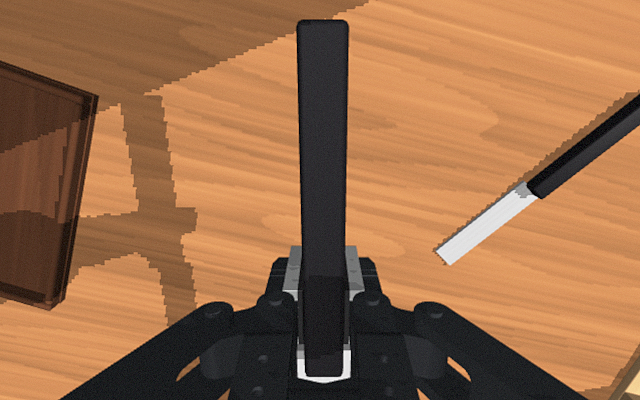

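The wrist camera looks back towards the robot. It shows the bar gripped straight, and the small look-alike at (490,215) well to one side. I lower to just above the rib and check with the scene camera.

Emit:
play_rows([
  [0.008, 0, 0.002, 0, 0, 0],
  [0.008, 0, 0, 0, 0, 0],
  [0.008, 0, 0, 0, 0, 0],
  [0.002, 0, 0, 0, 0, 0],
  [0, 0, 0, 0, 0, 0],
])

```text
clock: 7.9
tool_pos: [0.4224, -0.053, 0.1687]
ee_rot: [-0.186, 1.563, 0.187]
wrist_force: [-1.1, 1.3, -3.2]
opening: 0.0142
```

```bash
python3 - <<'E'
from h import *
s=telemetry.read_state();A=R.from_rotvec(s["ee_rot"]).as_matrix();print(s["tool_pos"],A.round(3).tolist())
t=viewer.capture("scene");cs=viewer.calibration("scene");w=viewer.capture("top");ct=viewer.calibration("top")
x,y=300,165
z=cv2.resize(t[y:y+75,x:x+80],None,fx=8,fy=8,interpolation=cv2.INTER_CUBIC)[:600,:640]
O=s["tool_pos"]+A@[.0651,0,0]
names=dict(tip=O+A[:,2]*.150+[0,0,.002],ldt=None)
print("pred tip",names["tip"],"scene",(pix(cs,names["tip"])-[x,y])*8,"top",pix(ct,names["tip"]))
print("rib scene",(pix(cs,[.5537,-.0195,.095])-[x,y])*8)
zz=cv2.resize(w[140:215,290:365],None,fx=8,fy=8,interpolation=cv2.INTER_CUBIC);print("top crop tip",(pix(ct,names["tip"])-[290,140])*8)
cv2.imwrite("pics/s4.png",z);cv2.imwrite("pics/t4.png",zz)
cv2.imwrite("pics/st4.png",cv2.resize(np.hstack([z[:,:600],zz]),(800,400)))
E
```

```text
[ 0.42240183 -0.05301712  0.16872856] [[-0.0, -0.235, 0.972], [0.0, 0.972, 0.235], [-1.0, 0.0, -0.0]]
pred tip [ 0.56816321 -0.01771902  0.10556972] scene [191.23021589 281.2717577 ] top [331.03942725 177.88450774]
rib scene [165.40334507 287.61613175]
top crop tip [328.31541801 303.07606193]
```

View pics/st4.png

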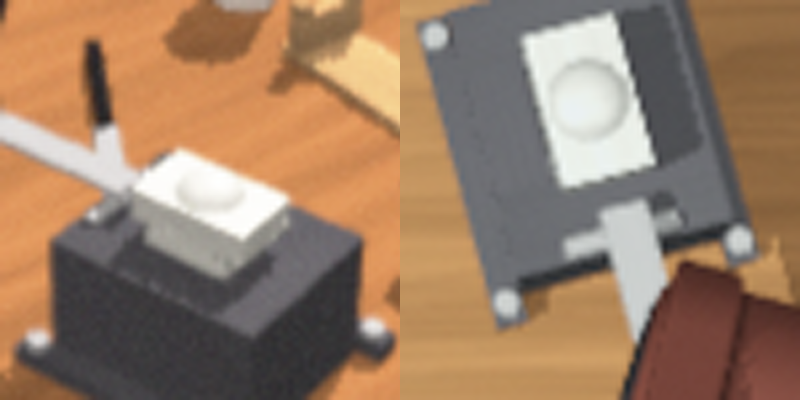

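The crops show the blade above the rib, its tip at view (625,202) about 15 mm past the rib. It is aligned with the die axis and about 3 mm to the right of the lip's middle. I shift it 2 mm left and feel downward for the rib.

Emit:
play_rows([
  [0.003, 0.002, 0, 0, 0, 0],
  [0.002, 0, 0, 0, 0, 0],
  [0.001, 0, 0, 0, 0, 0],
  [0, 0, 0, 0, 0, 0],
  [0, 0, 0, 0, 0, 0],
])

```text
clock: 8.62
tool_pos: [0.4221, -0.0511, 0.1629]
ee_rot: [-0.186, 1.563, 0.186]
wrist_force: [-0.1, 0.2, -2.1]
opening: 0.0146
```

Emit:
play_rows([
  [0.001, 0, 0, 0, 0, 0],
  [0, 0, 0, 0, 0, 0],
  [0, 0, 0, 0, 0, 0],
  [0, 0, 0, 0, 0, 0],
  [0, 0, 0, 0, 0, 0],
])

```text
clock: 9.25
tool_pos: [0.4221, -0.0511, 0.1619]
ee_rot: [-0.187, 1.563, 0.186]
wrist_force: [-0.2, -0.6, -2.9]
opening: 0.0143
```

Emit:
play_rows([
  [0.001, 0, 0, 0, 0, 0],
  [0, 0, 0, 0, 0, 0],
  [0, 0, 0, 0, 0, 0],
  [0, 0, 0, 0, 0, 0],
  [0, 0, 0, 0, 0, 0],
])

```text
clock: 9.88
tool_pos: [0.4221, -0.0511, 0.1609]
ee_rot: [-0.186, 1.563, 0.186]
wrist_force: [0.3, 0.3, -3.0]
opening: 0.0148
```

Emit:
play_rows([
  [0.001, 0, 0, 0, 0, 0],
  [0, 0, 0, 0, 0, 0],
  [0, 0, 0, 0, 0, 0],
  [0, 0, 0, 0, 0, 0],
  [0, 0, 0, 0, 0, 0],
])

```text
clock: 10.5
tool_pos: [0.4221, -0.0511, 0.1599]
ee_rot: [-0.186, 1.563, 0.186]
wrist_force: [0.7, 0.7, -2.4]
opening: 0.0143
```

```bash
python3 -c "
from h import *
s=telemetry.read_state();print(s['tool_pos'],s['wrist_force'],s['moment'])"
```

```text
[ 0.42208971 -0.05108804  0.15992682] [ 0.66795462  0.66644732 -2.35955982] [ 0.00348478 -0.01792013 -0.01841917]
```

Emit:
play_rows([
  [0.001, 0, 0, 0, 0, 0],
  [0, 0, 0, 0, 0, 0],
  [0, 0, 0, 0, 0, 0],
  [0, 0, 0, 0, 0, 0],
  [0, 0, 0, 0, 0, 0],
])

```text
clock: 11.12
tool_pos: [0.422, -0.0511, 0.1589]
ee_rot: [-0.186, 1.563, 0.186]
wrist_force: [-1.2, -0.3, -0.8]
opening: 0.0145
```

```bash
python3 -c "
from h import *
s=telemetry.read_state();print(s['tool_pos'],s['wrist_force'],s['moment'])"
```

```text
[ 0.42204531 -0.05110224  0.15891711] [-1.231224   -0.28180928 -0.76303974] [ 0.09266652 -0.07343254  0.03692804]
```

Emit:
play_rows([
  [0.001, 0, 0, 0, 0, 0],
  [0, 0, 0, 0, 0, 0],
  [0, 0, 0, 0, 0, 0],
  [0, 0, 0, 0, 0, 0],
  [0, 0, 0, 0, 0, 0],
])

```text
clock: 11.75
tool_pos: [0.422, -0.0511, 0.1579]
ee_rot: [-0.186, 1.563, 0.186]
wrist_force: [-1.4, -0.1, 2.1]
opening: 0.0144
```

```bash
python3 -c "
from h import *
s=telemetry.read_state();print(s['tool_pos'],s['wrist_force'],s['moment'])"
```

```text
[ 0.42204921 -0.05108781  0.15792218] [-1.41477556 -0.10976443  2.13321222] [ 0.08429417 -0.21485349 -0.01960027]
```

Emit:
play_rows([
  [-0.001, 0, 0, 0, 0, 0],
  [0, 0, 0.004, 0, 0, 0],
  [0, 0, 0.004, 0, 0, 0],
  [0, 0, 0.003, 0, 0, 0],
  [0, 0, 0.003, 0, 0, 0],
])

```text
clock: 12.38
tool_pos: [0.4358, -0.0477, 0.1588]
ee_rot: [-0.186, 1.563, 0.187]
wrist_force: [-0.8, 0.4, 0.9]
opening: 0.0147
```

```bash
python3 -c "
from h import *
s=telemetry.read_state();print(s['tool_pos'],s['wrist_force'],s['moment'])"
```

```text
[ 0.43583709 -0.04771722  0.15884333] [-0.81441799  0.36535831  0.90568143] [ 0.01846584 -0.0143715  -0.00868846]
```

Emit:
play_rows([
  [0, 0, 0.002, 0, 0, 0],
  [0, 0, 0.002, 0, 0, 0],
  [0, 0, 0.001, 0, 0, 0],
  [0, 0, 0, 0, 0, 0],
  [0, 0, 0, 0, 0, 0],
])

```text
clock: 13.0
tool_pos: [0.4407, -0.0466, 0.159]
ee_rot: [-0.186, 1.562, 0.187]
wrist_force: [-1.0, 0.8, 0.4]
opening: 0.0142
```

```bash
python3 -c "
from h import *
s=telemetry.read_state();print(s['tool_pos'],s['wrist_force'],s['moment'],s['q'])
w=viewer.capture('top');a=cv2.resize(w[140:215,290:365],None,fx=8,fy=8,interpolation=cv2.INTER_CUBIC)
t=viewer.capture('scene');b=cv2.resize(t[165:240,300:375],None,fx=8,fy=8,interpolation=cv2.INTER_CUBIC);cv2.imwrite('pics/st5.png',cv2.resize(np.hstack([b,a]),(800,400)))"
```

```text
[ 0.4406749  -0.0466077   0.15895182] [-1.00536742  0.79853617  0.37315456] [ 0.10967763 -0.29080504  0.0245714 ] [-2.70745990e-01  2.85626879e-01 -5.88494254e-01  6.96331562e-01
  1.94076750e-04 -5.08295795e-01]
```

View pics/st5.png

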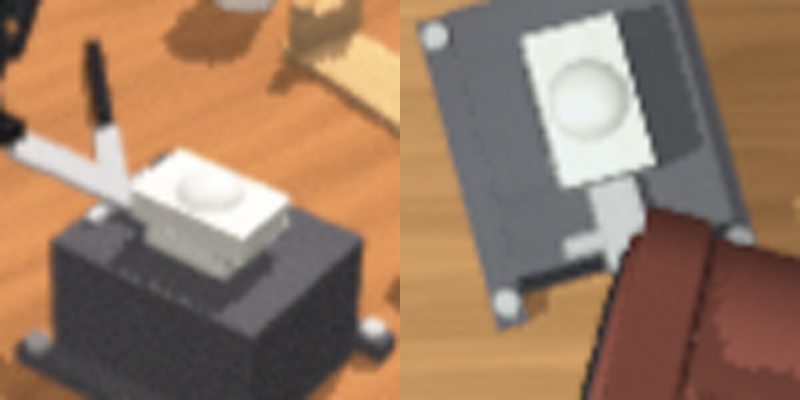

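The top view now shows the blade disappearing under the head's edge at (612,182), about 8 mm in. I now lever by turning about the rib (pivot in the tool frame: x 64 mm, z 116 mm).

Emit:
play_rows([
  [0, 0, 0.001, 0, 0, 0],
  [0.0035, 0, -0.0019, 0, -0.172, 0],
  [0.0035, 0, -0.0019, 0, -0.172, 0],
  [0.0035, 0, -0.0019, 0, -0.172, 0],
  [0.0035, 0, -0.0019, 0, -0.172, 0],
], squeeze=100)

```text
clock: 13.72
tool_pos: [0.4354, -0.0481, 0.1449]
ee_rot: [-0.172, 1.441, 0.194]
wrist_force: [0.3, 1.2, 6.8]
opening: 0.0142
```

```bash
python3 -c "
from h import *
s=telemetry.read_state();print(s['tool_pos'],s['wrist_force'],s['moment'],R.from_rotvec(s['ee_rot']).as_matrix()[2].round(3))"
```

```text
[ 0.43535794 -0.04814661  0.14488469] [0.28288214 1.24379014 6.79890846] [0.1084507  0.05818385 0.03376686] [-0.993 -0.001  0.122]
```

Emit:
play_rows([
  [0.0035, 0, -0.0019, 0, -0.172, 0],
  [0.0035, 0, -0.0019, 0, -0.172, 0],
  [0.0035, 0, -0.0019, 0, -0.172, 0],
  [0.0035, 0, -0.0019, 0, -0.172, 0],
  [0.0035, 0, -0.0019, 0, -0.172, 0],
])

```text
clock: 14.35
tool_pos: [0.4293, -0.0497, 0.1262]
ee_rot: [-0.155, 1.292, 0.203]
wrist_force: [-0.6, 0.3, 6.8]
opening: 0.0145
```

```bash
python3 -c "
from h import *
s=telemetry.read_state();print(s['tool_pos'],s['wrist_force'],s['moment'],R.from_rotvec(s['ee_rot']).as_matrix()[2].round(3))"
```

```text
[ 0.4293336  -0.04965654  0.12615604] [-0.60920491  0.33142807  6.83088731] [0.06546986 0.1071751  0.0460045 ] [-0.963 -0.001  0.269]
```

Emit:
play_rows([
  [0.0035, 0, -0.0019, 0, -0.172, 0],
  [0.0035, 0, -0.0019, 0, -0.172, 0],
  [0.0024, 0, -0.0013, 0, -0.115, 0],
  [0, 0, 0, 0, 0, 0],
  [0, 0, 0, 0, 0, 0],
])

```text
clock: 14.98
tool_pos: [0.4264, -0.0499, 0.1151]
ee_rot: [-0.145, 1.216, 0.207]
wrist_force: [-2.9, 0.2, -0.1]
opening: 0.0141
```

```bash
python3 -c "
from h import *
s=telemetry.read_state();print(s['tool_pos'],s['wrist_force'],s['moment'],R.from_rotvec(s['ee_rot']).as_matrix()[2].round(3))
t=viewer.capture('scene');b=cv2.resize(t[165:240,300:375],None,fx=8,fy=8,interpolation=cv2.INTER_CUBIC);cv2.imwrite('pics/s6.png',b[:480])"
```

```text
[ 0.42636308 -0.04992963  0.11507888] [-2.85036541  0.15501964 -0.06442572] [-0.07590524  0.40426593  0.0425577 ] [-0.94   0.     0.342]
```

View pics/s6.png

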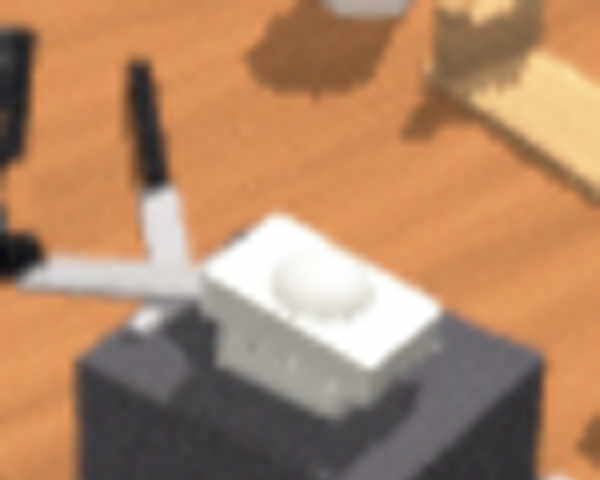

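The force fell from about 9 N to about 2.5 N at a tilt of 0.35 rad, and the die in the picture leans with its near end raised. That suggests the jaws have shut. I add a little tilt for certainty.

Emit:
play_rows([
  [0.0035, 0, -0.0019, 0, -0.172, 0],
  [0.0012, 0, -0.0006, 0, -0.057, 0],
  [0, 0, 0, 0, 0, 0],
  [0, 0, 0, 0, 0, 0],
  [0, 0, 0, 0, 0, 0],
])

```text
clock: 15.65
tool_pos: [0.426, -0.0501, 0.11]
ee_rot: [-0.14, 1.175, 0.209]
wrist_force: [-1.3, -0.3, -0.8]
opening: 0.0138
```

```bash
python3 -c "
from h import *
s=telemetry.read_state();print(s['tool_pos'],s['wrist_force'],s['moment'],R.from_rotvec(s['ee_rot']).as_matrix()[2].round(3))"
```

```text
[ 0.42596495 -0.05012771  0.10997758] [-1.32745719 -0.29521726 -0.84971873] [-0.03773086  0.26728589 -0.01288148] [-0.925 -0.     0.38 ]
```

Emit:
play_rows([
  [-0.0035, 0, 0.002, 0, 0.172, 0],
  [-0.0057, 0, 0.0033, 0, 0.286, 0],
  [-0.0057, 0, 0.0033, 0, 0.286, 0],
  [-0.0057, 0, 0.0033, 0, 0.286, 0],
  [-0.0057, 0, 0.0033, 0, 0.286, 0],
])

```text
clock: 16.27
tool_pos: [0.4324, -0.0485, 0.1398]
ee_rot: [-0.168, 1.405, 0.197]
wrist_force: [-1.5, -0.9, -0.4]
opening: 0.014
```

Emit:
play_rows([
  [-0.0057, 0, 0.0033, 0, 0.286, 0],
  [-0.0057, 0, 0.0033, 0, 0.286, 0],
  [-0.0057, 0, 0.0033, 0, 0.286, 0],
  [-0.001, 0, 0, 0, 0, 0],
  [0, 0, 0, 0, 0, 0],
])

```text
clock: 16.9
tool_pos: [0.4401, -0.0466, 0.1583]
ee_rot: [-0.185, 1.551, 0.188]
wrist_force: [0.6, -0.2, -1.0]
opening: 0.0145
```

```bash
python3 -c "
from h import *
s=telemetry.read_state();print(s['tool_pos'],s['wrist_force'],s['moment'],R.from_rotvec(s['ee_rot']).as_matrix().round(3))"
```

```text
[ 0.44005087 -0.04655715  0.15828123] [ 0.58568223 -0.2025877  -1.01396023] [ 0.02257594 -0.27148724 -0.0245099 ] [[ 0.011 -0.235  0.972]
 [ 0.003  0.972  0.235]
 [-1.     0.     0.012]]
```

Emit:
play_rows([
  [-0.0005, 0, -0.008, 0, 0.07, 0],
  [0, 0, -0.012, 0, 0, 0],
  [0, 0, -0.012, 0, 0, 0],
  [-0.005, 0, -0.008, 0, 0, 0],
  [-0.02, 0, 0, 0, 0, 0],
])

```text
clock: 17.52
tool_pos: [0.3992, -0.056, 0.1836]
ee_rot: [-0.185, 1.567, 0.187]
wrist_force: [0.2, -0.5, -2.5]
opening: 0.0141
```

Emit:
play_rows([
  [-0.02, 0, 0, 0, 0, 0],
  [-0.015, 0, 0, 0, 0, 0],
  [0, 0, 0, 0, 0, 0],
  [0, 0, 0, 0, 0, 0],
  [0, 0, 0, 0, 0, 0],
])

```text
clock: 18.15
tool_pos: [0.4009, -0.056, 0.2184]
ee_rot: [-0.186, 1.565, 0.187]
wrist_force: [-0.4, 0.0, -2.3]
opening: 0.0141
```

```bash
python3 - <<'E'
from h import *
viewer.capture('wrist');s=telemetry.read_state();im=viewer.capture('wrist');cv2.imwrite('pics/w7.png',im)
print(s['tool_pos'],s['wrist_force'],R.from_rotvec(s['ee_rot']).as_matrix().round(3))
# compare the bar in the grip: now and in w3
for f in('pics/w3.png','pics/w7.png'):
    g=cv2.cvtColor(cv2.imread(f),cv2.COLOR_BGR2GRAY);m=(g<70);m[:,:285]=0;m[:,360:]=0;m[240:]=0
    n,l,st,ce=cv2.connectedComponentsWithStats(m.astype(np.uint8));i=1+st[1:,4].argmax()
    for v in(60,140,220):
        x=np.nonzero(l[v]==i)[0];print(f,v,x.min(),x.max())
    print(st[i])
p,Rm=down([.4787,.2935,.215],-.0385+np.pi/2)
rows(10,p,Rm)
E
```

```text
[ 0.4009823  -0.05596266  0.21843482] [ 0.15667799  0.67069129 -2.35102524] [[-0.003 -0.235  0.972]
 [ 0.     0.972  0.235]
 [-1.     0.001 -0.002]]
pics/w3.png 60 297 347
pics/w3.png 140 299 346
pics/w3.png 220 301 344
[  296    19    53   221 10524]
pics/w7.png 60 297 347
pics/w7.png 140 299 346
pics/w7.png 220 301 344
[  296    19    53   221 10530]
[0.0, 0.032, 0.016, 0.158, -0.001, -0.0], [0.0, 0.033, 0.015, 0.158, -0.001, -0.0], [0.0, 0.033, 0.014, 0.158, -0.001, -0.0], [0.0, 0.033, 0.013, 0.158, -0.001, -0.0], [0.0, 0.034, 0.012, 0.158, -0.001, -0.0],
[0.0, 0.034, 0.011, 0.158, -0.001, -0.0], [0.0, 0.034, 0.01, 0.158, -0.001, -0.0], [0.0, 0.035, 0.009, 0.158, -0.001, -0.0], [0.0, 0.035, 0.008, 0.158, -0.001, -0.0], [0.0, 0.035, 0.007, 0.158, -0.001, -0.0],
```

The bar has not moved in the grip: its outline matches the earlier picture. I carry it back to the rest.

Emit:
play_rows([
  [0, 0.032, 0.016, 0.158, 0, 0],
  [0, 0.033, 0.015, 0.158, 0, 0],
  [0, 0.033, 0.014, 0.158, 0, 0],
  [0, 0.033, 0.013, 0.158, 0, 0],
  [0, 0.034, 0.012, 0.158, 0, 0],
])

```text
clock: 18.88
tool_pos: [0.4404, 0.1202, 0.2186]
ee_rot: [-0.078, 1.571, 0.077]
wrist_force: [1.2, -0.1, -2.4]
opening: 0.0141
```

Emit:
play_rows([
  [0, 0.034, 0.011, 0.158, 0, 0],
  [0, 0.034, 0.01, 0.158, 0, 0],
  [0, 0.035, 0.009, 0.158, 0, 0],
  [0, 0.035, 0.008, 0.158, 0, 0],
  [0, 0.035, 0.007, 0.158, 0, 0],
])

```text
clock: 19.5
tool_pos: [0.4777, 0.2952, 0.2182]
ee_rot: [0.03, 1.573, -0.031]
wrist_force: [0.3, 0.5, -2.1]
opening: 0.0141
```

Emit:
play_rows([
  [0.02, 0, 0, 0, 0, 0],
  [0.02, 0, 0, 0, 0, 0],
  [0.02, 0, 0, 0, 0, 0],
  [0, 0, 0, 0, 0, 0],
  [0, 0, 0, 0, 0, 0],
])

```text
clock: 20.12
tool_pos: [0.4778, 0.2941, 0.1592]
ee_rot: [0.03, 1.572, -0.03]
wrist_force: [-0.3, -0.8, -2.7]
opening: 0.0143
```

```bash
python3 - <<'E'
from h import *
s=telemetry.read_state();print(s['tool_pos'],s['wrist_force'])
p,Rm=down([.4787,.2935,.106],-.0385+np.pi/2);print(delta(p,Rm))
E
```

```text
[0.47783653 0.29407967 0.15923544] [-0.2995156  -0.77882798 -2.72984087]
(array([ 0.0532346 , -0.00053151,  0.00094262]), array([ 0.00149175, -0.00620159,  0.00158516]))
```

Emit:
play_rows([
  [0.012, -0.0005, 0.001, 0.055, 0, 0],
  [0.015, 0, 0, 0, 0, 0],
  [0.015, 0, 0, 0, 0, 0],
  [0.006, 0, 0, 0, 0, 0],
  [0.003, 0, 0, 0, 0, 0],
])

```text
clock: 20.75
tool_pos: [0.4783, 0.2934, 0.1072]
ee_rot: [0.037, 1.572, -0.038]
wrist_force: [0.4, -0.1, -1.7]
opening: 0.0141
```

Emit:
play_rows([
  [0.001, 0, 0, 0, 0, 0],
  [0, 0, 0, 0, 0, 0],
  [0.001, 0, 0, 0, 0, 0],
  [0, 0, 0, 0, 0, 0],
  [0, 0, 0, 0, 0, 0],
])

```text
clock: 21.38
tool_pos: [0.4785, 0.2935, 0.1059]
ee_rot: [0.037, 1.572, -0.038]
wrist_force: [0.1, 0.5, -2.0]
opening: 0.0137
```

Emit:
play_rows([
  [0.001, 0, 0, 0, 0, 0],
  [0, 0, 0, 0, 0, 0],
  [0, 0, 0, 0, 0, 0],
  [0, 0, 0, 0, 0, 0],
  [0, 0, 0, 0, 0, 0],
])

```text
clock: 22.0
tool_pos: [0.4786, 0.2935, 0.1052]
ee_rot: [0.037, 1.571, -0.038]
wrist_force: [-1.7, -1.0, 6.2]
opening: 0.0138
```

Emit:
play_rows([
  [0, 0, 0, 0, 0, 0],
  [0, 0, 0, 0, 0, 0],
  [0, 0, 0, 0, 0, 0],
  [0, 0, 0, 0, 0, 0],
  [0, 0, 0, 0, 0, 0],
], claw=0.045)

```text
clock: 22.62
tool_pos: [0.4785, 0.2935, 0.1048]
ee_rot: [0.037, 1.572, -0.038]
wrist_force: [0.5, -0.1, -0.5]
opening: 0.0452
```

Emit:
play_rows([
  [-0.02, 0, 0, 0, 0, 0],
  [-0.035, 0, 0, 0, 0, 0],
  [-0.035, 0, 0, 0, 0, 0],
  [-0.035, 0, 0, 0, 0, 0],
  [-0.013, 0, 0, 0, 0, 0],
])

```text
clock: 23.25
tool_pos: [0.4794, 0.2938, 0.2448]
ee_rot: [0.038, 1.569, -0.037]
wrist_force: [0.2, -0.4, 0.3]
opening: 0.0451
```

Emit:
play_rows([
  [0, 0, 0, 0, 0, 0],
  [0, 0, 0, 0, 0, 0],
  [0, 0, 0, 0, 0, 0],
  [0, 0, 0, 0, 0, 0],
  [0, 0, 0, 0, 0, 0],
])

```text
clock: 23.88
tool_pos: [0.4786, 0.2934, 0.2425]
ee_rot: [0.037, 1.572, -0.038]
wrist_force: [0.3, 0.2, 0.1]
opening: 0.045
```

```bash
python3 - <<'E'
from h import *
c=viewer.calibration("wrist");im=viewer.capture("wrist");cv2.imwrite("pics/w8.png",im)
s=telemetry.read_state();print(s["tool_pos"],s["clock"],np.abs(s["qd"]).max(),s["wrist_force"])
g=cv2.cvtColor(im,cv2.COLOR_BGR2GRAY);hs=cv2.cvtColor(im,cv2.COLOR_BGR2HSV)
m=(g<45);m[:,:290]=0;m[:,375:]=0;m[250:]=0
n,l,st,ce=cv2.connectedComponentsWithStats(m.astype(np.uint8));i=1+st[1:,4].argmax();print(st[i])
b=(hs[...,1]<60)&(g>90);b[:,:300]=0;b[:,370:]=0;b[:225]=0;b[365:]=0
n2,l2,st2,ce2=cv2.connectedComponentsWithStats(b.astype(np.uint8));j=1+st2[1:,4].argmax();print(st2[j])
for v in(80,120,160,200): 
    x=np.nonzero(l[v]==i)[0];print(v,onz(c,x.mean()+.5,v,.058))
for v in(255,290,320):
    x=np.nonzero(l2[v]==j)[0];print(v,onz(c,x.mean()+.5,v,.044))
print("end",onz(c,st[i][0]+st[i][2]/2,st[i][1],.058),"tip",onz(c,st2[j][0]+st2[j][2]/2,st2[j][1]+st2[j][3],.044))
w=viewer.capture("top");cv2.imwrite("pics/top8.png",w)
a=cv2.resize(w[155:255,195:245],None,fx=6,fy=6,interpolation=cv2.INTER_CUBIC);b=cv2.resize(w[125:215,290:365],None,fx=6,fy=6,interpolation=cv2.INTER_CUBIC);b=cv2.copyMakeBorder(b,0,60,0,0,0)
cv2.imwrite("pics/t8.png",np.hstack([a,b]))
E
```

```text
[0.47863636 0.29345354 0.24258287] 23.925 0.002460250600603328 [ 0.49831205  0.13183954 -0.23883797]
[ 312   51   23  185 3311]
[ 309  226   30  116 3089]
80 [0.40229002 0.29625108 0.058     ]
120 [0.42882495 0.29554548 0.058     ]
160 [0.45719728 0.29415893 0.058     ]
200 [0.48765082 0.2929414  0.058     ]
255 [0.54072481 0.29055674 0.044     ]
290 [0.57413589 0.28903379 0.044     ]
320 [0.60469934 0.2880829  0.044     ]
end [0.38414499 0.29733073 0.058     ] tip [0.62829632 0.28656506 0.044     ]
```

View pics/t8.png

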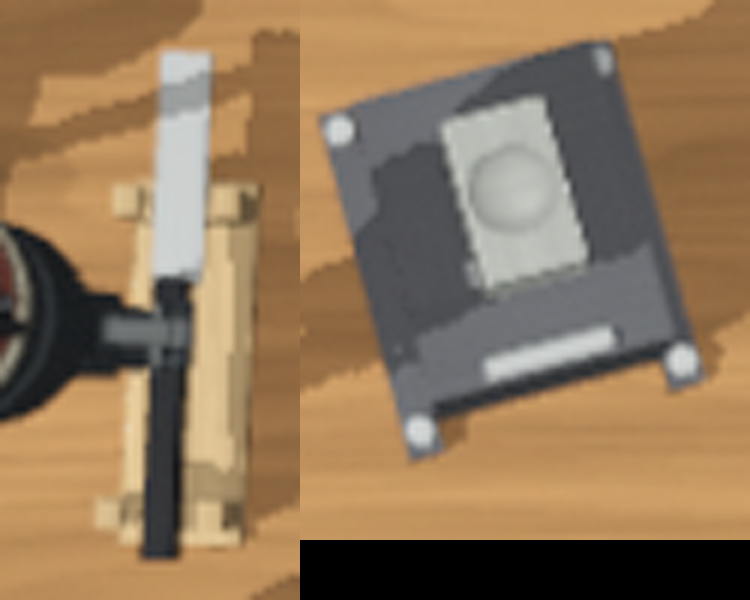

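The bar lies in its rest again: end (.384,.297), tip (.628,.287), the same in x and within 2 mm in y of before. The die's head is still tilted, in crop near (514,194). I check that tilt against the pixel positions and plan the grasp.

```bash
python3 - <<'E'
from h import *
c=viewer.calibration("top");y=.25;u=np.array([np.cos(y),np.sin(y),0]);C=np.array([.618,-.003,.078])
def P(x,z,t): return C+u*(.028+(x-.028)*np.cos(t)+z*np.sin(t))+np.array([0,0,z*np.cos(t)-(x-.028)*np.sin(t)])
for t in(0,.1,.15,.2): print(t,"near",pix(c,P(-.04,.046,t)).round(1),"far",pix(c,P(.04,.046,t)).round(1))
print("measured near 329.6,171.3 far 322.1,143.5; seated: near",(338+320.3)/2,(170.3+175.2)/2,"far",(312.8+330.2)/2,(146.7+142.3)/2)
t=.15;g=P(0,.035,t);xd=-(u*np.sin(t)+np.array([0,0,np.cos(t)]))
yd=[-np.sin(y),np.cos(y),0];p0,Rm=tool_target(g-xd*.054,xd,yd);pa,_=tool_target(g-xd*.144,xd,yd)
print("grasp",g,"tcp",p0,"above",pa);rows(10,pa,Rm)
E
```

```text
0 near [329.3 172.8] far [321.3 144.6]
0.1 near [328.9 170.7] far [320.8 143.1]
0.15 near [328.6 169.5] far [320.6 142.4]
0.2 near [328.3 168.3] far [320.4 141.8]
measured near 329.6,171.3 far 322.1,143.5; seated: near 329.15 172.75 far 321.5 144.5
grasp [ 0.62337237 -0.00162821  0.11679126] tcp [6.31191165e-01 3.68257355e-04 1.70184894e-01] above [0.64422249 0.0036957  0.25917429]
[-0.002, -0.028, 0.018, -0.17, 0.084, -0.013], [-0.002, -0.029, 0.017, -0.17, 0.084, -0.013], [-0.002, -0.029, 0.016, -0.17, 0.084, -0.013], [-0.002, -0.03, 0.015, -0.17, 0.084, -0.013], [-0.002, -0.03, 0.014, -0.17, 0.084, -0.013],
[-0.002, -0.031, 0.013, -0.17, 0.084, -0.013], [-0.003, -0.031, 0.012, -0.17, 0.084, -0.013], [-0.003, -0.031, 0.011, -0.17, 0.084, -0.013], [-0.003, -0.032, 0.011, -0.17, 0.084, -0.013], [-0.003, -0.032, 0.01, -0.17, 0.084, -0.013],
```

```bash
python3 - <<'E'
from h import *
y=.25;u=np.array([np.cos(y),np.sin(y),0]);t=.09
g=np.array([.6214,-.0032,.1154]);xd=-(u*np.sin(t)+np.array([0,0,np.cos(t)]))
yd=[-np.sin(y),np.cos(y),0];pa,Rm=tool_target(g-xd*.144,xd,yd);print(pa);rows(10,pa,Rm)
E
```

```text
[6.33940160e-01 2.02848500e-06 2.58817194e-01]
[-0.002, -0.029, 0.017, -0.171, 0.05, -0.008], [-0.002, -0.029, 0.016, -0.171, 0.05, -0.008], [-0.002, -0.03, 0.015, -0.171, 0.05, -0.008], [-0.002, -0.03, 0.014, -0.171, 0.05, -0.008], [-0.002, -0.03, 0.013, -0.171, 0.05, -0.008],
[-0.002, -0.031, 0.012, -0.171, 0.05, -0.008], [-0.002, -0.031, 0.011, -0.171, 0.05, -0.008], [-0.002, -0.031, 0.011, -0.171, 0.05, -0.008], [-0.002, -0.032, 0.01, -0.171, 0.05, -0.008], [-0.002, -0.032, 0.009, -0.171, 0.05, -0.008],
```

Emit:
play_rows([
  [-0.002, -0.029, 0.017, -0.171, 0.05, -0.008],
  [-0.002, -0.029, 0.016, -0.171, 0.05, -0.008],
  [-0.002, -0.03, 0.015, -0.171, 0.05, -0.008],
  [-0.002, -0.03, 0.014, -0.171, 0.05, -0.008],
  [-0.002, -0.03, 0.013, -0.171, 0.05, -0.008],
], claw=0.08)

```text
clock: 24.6
tool_pos: [0.5561, 0.1452, 0.2519]
ee_rot: [-0.086, 1.615, 0.076]
wrist_force: [0.1, 0.5, 0.4]
opening: 0.0801
```

Emit:
play_rows([
  [-0.002, -0.031, 0.012, -0.171, 0.05, -0.008],
  [-0.002, -0.031, 0.011, -0.171, 0.05, -0.008],
  [-0.002, -0.031, 0.011, -0.171, 0.05, -0.008],
  [-0.002, -0.032, 0.01, -0.171, 0.05, -0.008],
  [-0.002, -0.032, 0.009, -0.171, 0.05, -0.008],
])

```text
clock: 25.22
tool_pos: [0.6342, -0.0012, 0.259]
ee_rot: [-0.209, 1.651, 0.19]
wrist_force: [0.1, 0.0, 0.2]
opening: 0.08
```

Emit:
play_rows([
  [0.02, 0, 0, 0, 0, 0],
  [0, 0, 0, 0, 0, 0],
  [0, 0, 0, 0, 0, 0],
  [0, 0, 0, 0, 0, 0],
  [0, 0, 0, 0, 0, 0],
])

```text
clock: 25.85
tool_pos: [0.6322, -0.0003, 0.2397]
ee_rot: [-0.209, 1.65, 0.19]
wrist_force: [-0.2, -0.3, 0.6]
opening: 0.0802
```

```bash
python3 - <<'E'
from h import *
y=.25;u=np.array([np.cos(y),np.sin(y),0]);t=.09
g=np.array([.6214,-.0032,.1154]);xd=-(u*np.sin(t)+np.array([0,0,np.cos(t)]))
yd=[-np.sin(y),np.cos(y),0];p,Rm=tool_target(g-xd*.054,xd,yd);print(p,*delta(p,Rm))
s=telemetry.read_state();print(s["tool_pos"],s["q"])
c=viewer.calibration("wrist");im=viewer.capture("wrist");cv2.imwrite("pics/w9.png",im)
n=np.cross([0,0,1],u)
for a in(-.04,.04):
    for b in(-.024,.024):
        q=g+(-xd)*.011+np.cross(yd,-xd)*a+n*b; print(q.round(3),pix(c,q).round(1))
E
```

```text
[ 0.62610256 -0.00199924  0.16918145] [ 7.08018327e-02 -3.55677787e-05 -3.76504704e-05] [0.00701335 0.00811258 0.00717093]
[ 6.32177067e-01 -3.20013640e-04  2.39702244e-01] [-0.10336203  0.59450205  0.15168764  1.21068656 -0.0317933  -0.35332682]
[ 0.59  -0.036  0.13 ] [278.5 155.1]
[0.578 0.01  0.13 ] [371.4 155.4]
[ 0.667 -0.016  0.123] [283.4 289.1]
[0.655 0.03  0.123] [365.3 289.3]
```

View pics/w9.png

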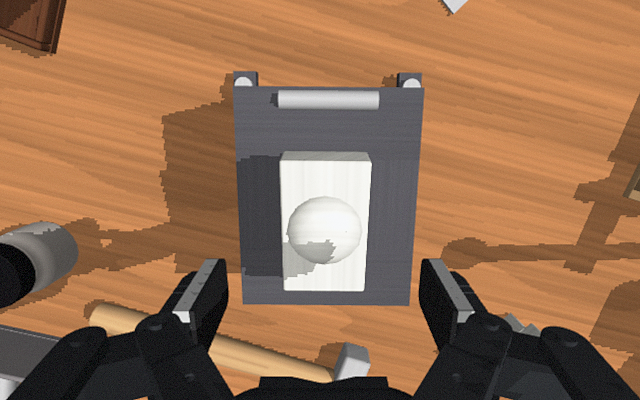

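The wrist view shows the head at (280–371, 160) to (284–366, 291). It matches the prediction to a few pixels and is centred between the fingers. I go down and grip.

Emit:
play_rows([
  [0.02, 0, 0.001, 0, 0, 0],
  [0.025, 0, 0.001, 0, 0, 0],
  [0.016, 0, 0, 0, 0, 0],
  [0.007, 0, 0, 0, 0, 0],
  [0.002, 0, 0, 0, 0, 0],
])

```text
clock: 26.52
tool_pos: [0.628, -0.0017, 0.1693]
ee_rot: [-0.209, 1.65, 0.19]
wrist_force: [0.5, -0.4, -0.0]
opening: 0.0797
```

Emit:
play_rows([
  [0, 0, 0, 0, 0, 0],
  [0, 0, 0, 0, 0, 0],
  [0, 0, 0, 0, 0, 0],
  [0, 0, 0, 0, 0, 0],
  [0, 0, 0, 0, 0, 0],
], claw=0.03, squeeze=60)

```text
clock: 27.15
tool_pos: [0.6282, -0.0012, 0.1701]
ee_rot: [-0.208, 1.649, 0.19]
wrist_force: [-0.2, 4.2, 6.3]
opening: 0.047
```

Emit:
play_rows([
  [0, 0, 0, 0, 0, 0],
  [0, 0, 0, 0, 0, 0],
  [-0.004, 0, 0, 0, 0, 0],
  [-0.004, 0, 0, 0, 0, 0],
  [0, 0, 0, 0, 0, 0],
])

```text
clock: 27.78
tool_pos: [0.6283, -0.0014, 0.1771]
ee_rot: [-0.208, 1.651, 0.19]
wrist_force: [-1.3, 3.6, -3.0]
opening: 0.0468
```

The die lifts freely (about 3 N). I raise it and carry it to the tray.

Emit:
play_rows([
  [-0.015, 0, 0, 0, 0, 0],
  [-0.02, 0, 0, 0, 0, 0],
  [-0.02, 0, 0, 0, 0, 0],
  [-0.015, 0, 0, 0, 0, 0],
  [0, 0, 0, 0, 0, 0],
])

```text
clock: 28.4
tool_pos: [0.6355, -0.0002, 0.2484]
ee_rot: [-0.209, 1.648, 0.189]
wrist_force: [-0.2, 0.4, -5.1]
opening: 0.0472
```

```bash
python3 - <<'E'
from h import *
s=telemetry.read_state();print(s["tool_pos"],s["wrist_force"],s["opening"])
p,Rm=down([.473,-.313,.23],-.13+np.pi/2);rows(15,p,Rm)
E
```

```text
[ 6.35451248e-01 -1.88191727e-04  2.48400219e-01] [-0.19839539  0.3725784  -5.09056578] 0.04715499965691901
[0.003, -0.018, -0.015, 0.145, -0.033, 0.007], [0.003, -0.018, -0.015, 0.145, -0.033, 0.007], [0.002, -0.018, -0.015, 0.145, -0.033, 0.007], [0.002, -0.019, -0.014, 0.145, -0.033, 0.007], [0.002, -0.019, -0.014, 0.145, -0.033, 0.007],
[0.002, -0.019, -0.013, 0.145, -0.033, 0.007], [0.002, -0.02, -0.013, 0.145, -0.033, 0.007], [0.002, -0.02, -0.012, 0.145, -0.033, 0.007], [0.002, -0.02, -0.012, 0.145, -0.033, 0.007], [0.002, -0.021, -0.011, 0.145, -0.033, 0.007],
[0.002, -0.021, -0.011, 0.145, -0.033, 0.007], [0.002, -0.021, -0.01, 0.145, -0.033, 0.007], [0.001, -0.021, -0.01, 0.145, -0.033, 0.007], [0.001, -0.022, -0.009, 0.145, -0.033, 0.007], [0.001, -0.022, -0.009, 0.145, -0.033, 0.007],
```

Emit:
play_rows([
  [0.003, -0.018, -0.015, 0.145, -0.033, 0.007],
  [0.003, -0.018, -0.015, 0.145, -0.033, 0.007],
  [0.002, -0.018, -0.015, 0.145, -0.033, 0.007],
  [0.002, -0.019, -0.014, 0.145, -0.033, 0.007],
  [0.002, -0.019, -0.014, 0.145, -0.033, 0.007],
])

```text
clock: 29.02
tool_pos: [0.5798, -0.1055, 0.24]
ee_rot: [-0.104, 1.63, 0.091]
wrist_force: [0.9, -0.6, -4.9]
opening: 0.0471
```

Emit:
play_rows([
  [0.002, -0.019, -0.013, 0.145, -0.033, 0.007],
  [0.002, -0.02, -0.013, 0.145, -0.033, 0.007],
  [0.002, -0.02, -0.012, 0.145, -0.033, 0.007],
  [0.002, -0.02, -0.012, 0.145, -0.033, 0.007],
  [0.002, -0.021, -0.011, 0.145, -0.033, 0.007],
])

```text
clock: 29.65
tool_pos: [0.5258, -0.2097, 0.2335]
ee_rot: [-0.0, 1.603, -0.005]
wrist_force: [-0.8, -0.5, -5.0]
opening: 0.0473
```

Emit:
play_rows([
  [0.002, -0.021, -0.011, 0.145, -0.033, 0.007],
  [0.002, -0.021, -0.01, 0.145, -0.033, 0.007],
  [0.001, -0.021, -0.01, 0.145, -0.033, 0.007],
  [0.001, -0.022, -0.009, 0.145, -0.033, 0.007],
  [0.001, -0.022, -0.009, 0.145, -0.033, 0.007],
])

```text
clock: 30.28
tool_pos: [0.471, -0.3139, 0.2278]
ee_rot: [0.103, 1.571, -0.101]
wrist_force: [-0.4, -0.6, -4.9]
opening: 0.0471
```

Emit:
play_rows([
  [0.015, 0, 0, 0, 0, 0],
  [0.02, 0, 0, 0, 0, 0],
  [0.02, 0, 0, 0, 0, 0],
  [0, 0, 0, 0, 0, 0],
  [0, 0, 0, 0, 0, 0],
])

```text
clock: 30.9
tool_pos: [0.472, -0.3131, 0.1737]
ee_rot: [0.101, 1.57, -0.101]
wrist_force: [0.7, -0.2, -4.2]
opening: 0.0473
```

```bash
python3 - <<'E'
from h import *
s=telemetry.read_state();print(s["tool_pos"],s["wrist_force"],s["opening"],R.from_rotvec(s["ee_rot"]).as_matrix().round(3))
t=viewer.capture("scene");w=viewer.capture("wrist");cv2.imwrite("pics/s10.png",t);cv2.imwrite("pics/w10.png",w)
a=cv2.resize(t[160:290,175:295],None,fx=4,fy=4,interpolation=cv2.INTER_CUBIC)[:400];b=cv2.resize(w,(400,250));b=cv2.copyMakeBorder(b,0,a.shape[0]-250,0,0,0);out=np.hstack([a[:,:400],b]);cv2.imwrite("pics/sw10.png",out[:, :800]);print(out.shape)
E
```

```text
[ 0.47199711 -0.31314733  0.17367382] [ 0.71146493 -0.2474605  -4.20641696] 0.04727788958187496 [[-0.002  0.128  0.992]
 [ 0.001  0.992 -0.128]
 [-1.     0.    -0.002]]
(400, 800, 3)
```

View pics/sw10.png

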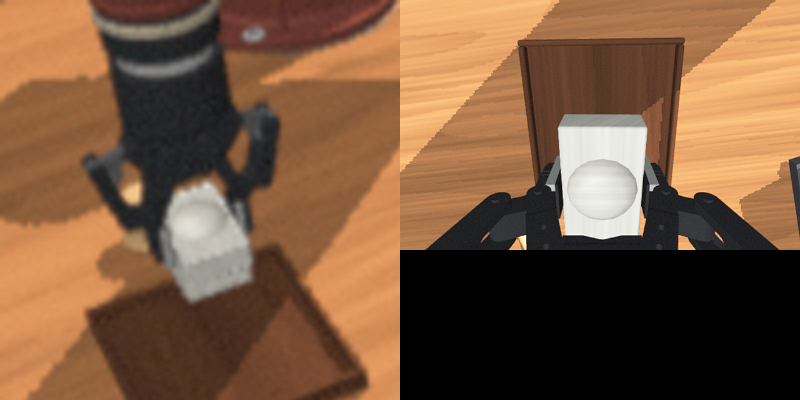

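The die hangs over the tray. I check its tilt in the grip from the near face's rows (top edge about 203, bottom edge about 184) before lowering it.

```bash
python3 - <<'E'
from h import *
c=viewer.calibration("wrist");s=telemetry.read_state();A=R.from_rotvec(s["ee_rot"]).as_matrix();G=s["tool_pos"]+A@[.054,0,0]
im=cv2.imread("pics/w10.png");g=cv2.cvtColor(im,cv2.COLOR_BGR2GRAY).astype(int)
col=cv2.GaussianBlur(g.astype(np.uint8),(1,5),0)[175:215,315:335].mean(1).round();print(col.astype(int).tolist())
for t in(-.08,-.04,0,.04,.08):
  for x0 in(-.004,0,.004):
    B=A@R.from_euler('y',t).as_matrix()   # + = nose-down beyond the tool
    f=lambda x,z:pix(c,G+B@np.array([.036-z,0,x-x0]))[1].round(1)
    print(t,x0,"top",f(-.04,.046),"bot",f(-.04,.024))
E
```

```text
[64, 64, 64, 64, 63, 62, 67, 87, 117, 139, 145, 145, 145, 145, 146, 147, 148, 148, 149, 149, 150, 151, 152, 152, 153, 155, 163, 182, 204, 221, 229, 233, 237, 238, 238, 238, 238, 238, 238, 238]
-0.08 -0.004 top 205.7 bot 191.0
-0.08 0 top 194.4 bot 181.3
-0.08 0.004 top 182.9 bot 171.4
-0.04 -0.004 top 208.1 bot 190.7
-0.04 0 top 196.8 bot 181.0
-0.04 0.004 top 185.3 bot 171.1
0 -0.004 top 210.6 bot 190.6
0 0 top 199.4 bot 180.9
0 0.004 top 187.9 bot 170.9
0.04 -0.004 top 213.4 bot 190.6
0.04 0 top 202.2 bot 180.9
0.04 0.004 top 190.8 bot 171.0
0.08 -0.004 top 216.3 bot 190.8
0.08 0 top 205.3 bot 181.1
0.08 0.004 top 194.0 bot 171.2
```

The die is level in the grip: measured rows 202.5 and 183 mean a tilt of about 0. I lower it and feel for the floor.

Emit:
play_rows([
  [0.02, 0, 0, 0, 0, 0],
  [0.022, 0, 0, 0, 0, 0],
  [0.018, 0, 0, 0, 0, 0],
  [0.008, 0, 0, 0, 0, 0],
  [0.003, 0, 0, 0, 0, 0],
])

```text
clock: 31.62
tool_pos: [0.4719, -0.3135, 0.1028]
ee_rot: [0.101, 1.57, -0.101]
wrist_force: [0.2, -0.2, -4.7]
opening: 0.047
```

Emit:
play_rows([
  [0.002, 0, 0, 0, 0, 0],
  [0, 0, 0, 0, 0, 0],
  [0.002, 0, 0, 0, 0, 0],
  [0, 0, 0, 0, 0, 0],
  [0, 0, 0, 0, 0, 0],
])

```text
clock: 32.25
tool_pos: [0.4717, -0.3134, 0.0986]
ee_rot: [0.102, 1.57, -0.101]
wrist_force: [0.5, 0.3, -4.9]
opening: 0.0472
```

Emit:
play_rows([
  [0.001, 0, 0, 0, 0, 0],
  [0, 0, 0, 0, 0, 0],
  [0.001, 0, 0, 0, 0, 0],
  [0, 0, 0, 0, 0, 0],
  [0, 0, 0, 0, 0, 0],
])

```text
clock: 32.88
tool_pos: [0.4716, -0.3134, 0.0965]
ee_rot: [0.102, 1.57, -0.101]
wrist_force: [0.4, 0.1, -5.5]
opening: 0.0471
```

Emit:
play_rows([
  [0.001, 0, 0, 0, 0, 0],
  [0, 0, 0, 0, 0, 0],
  [0, 0, 0, 0, 0, 0],
  [0, 0, 0, 0, 0, 0],
  [0, 0, 0, 0, 0, 0],
])

```text
clock: 33.5
tool_pos: [0.4716, -0.3134, 0.0962]
ee_rot: [0.101, 1.57, -0.101]
wrist_force: [-2.5, 2.0, 5.2]
opening: 0.0469
```

Floor contact: the force went from −5 to +5 N. I release and retreat.

Emit:
play_rows([
  [0, 0, 0, 0, 0, 0],
  [0, 0, 0, 0, 0, 0],
  [0, 0, 0, 0, 0, 0],
  [0, 0, 0, 0, 0, 0],
  [0, 0, 0, 0, 0, 0],
], claw=0.075)

```text
clock: 34.12
tool_pos: [0.4716, -0.3134, 0.0955]
ee_rot: [0.102, 1.57, -0.101]
wrist_force: [-0.6, 0.4, -0.5]
opening: 0.0752
```

Emit:
play_rows([
  [-0.015, 0, 0, 0, 0, 0],
  [-0.03, 0, 0, 0, 0, 0],
  [-0.04, 0, 0, 0, 0, 0],
  [-0.04, 0, 0, 0, 0, 0],
  [-0.03, 0, 0, 0, 0, 0],
])

```text
clock: 34.75
tool_pos: [0.4722, -0.3137, 0.2536]
ee_rot: [0.1, 1.568, -0.102]
wrist_force: [1.3, 0.2, -0.7]
opening: 0.075
```

Emit:
play_rows([
  [-0.01, -0.02, -0.03, 0, 0, 0],
  [0, -0.02, -0.03, 0, 0, 0],
  [0, -0.02, -0.03, 0, 0, 0],
  [0, 0, -0.03, 0, 0, 0],
  [0, 0, 0, 0, 0, 0],
])

```text
clock: 35.38
tool_pos: [0.3438, -0.3574, 0.2618]
ee_rot: [0.103, 1.57, -0.103]
wrist_force: [-0.2, -0.9, 0.5]
opening: 0.075
```

Emit:
play_rows([
  [0, 0, 0, 0, 0, 0],
  [0, 0, 0, 0, 0, 0],
  [0, 0, 0, 0, 0, 0],
  [0, 0, 0, 0, 0, 0],
  [0, 0, 0, 0, 0, 0],
])

```text
clock: 36.0
tool_pos: [0.3453, -0.3575, 0.2606]
ee_rot: [0.102, 1.57, -0.101]
wrist_force: [0.0, 1.0, 0.5]
opening: 0.075
```

```bash
python3 - <<'E'
from h import *
s=telemetry.read_state();print(s["tool_pos"],s["wrist_force"],s["clock"])
t=viewer.capture("scene");w=viewer.capture("top");cv2.imwrite("pics/s11.png",t);cv2.imwrite("pics/t11.png",w)
cv2.imwrite("pics/f11.png",cv2.resize(np.vstack([w[50:300,100:520],t[150:400,180:600]]),None,fx=1.19,fy=1.19,interpolation=cv2.INTER_CUBIC))
E
```

```text
[ 0.3453458  -0.35746133  0.26063747] [0.03021104 1.01474433 0.5214314 ] 36.0
```

View pics/f11.png

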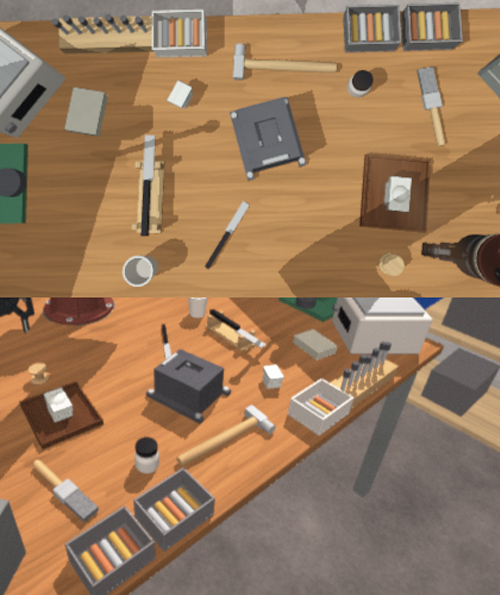

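The last picture shows the die standing dome-up in the tray at (400,193) of the top view, the pocket empty, and the bar on its rest. All the bystanders are where they were. I hand in.

```bash
python3 -c "
from station import ticket
print(ticket.job_done())"
```

```text
the job is handed in; nothing more can be done
None
```

The job is done and handed in at about 36 s of the 66 s allowed; no verdict was reported.

- **Levering:** I put the blade about 8 mm under the die's head and turned the bar about the rib to about 0.39 rad. The extra load on the wrist peaked at about 9 N, then dropped. The die stayed tilted and later lifted out freely, so the jaws had let go. I never measured the jaw joint itself.
- **Bar:** It is back on its rest between the ears, at the same place along its length. It lies about 2 mm to the side of where it started, because the gripper centred on it when it first closed.
- **Die:** It stands dome-up near the middle of the tray. It was level in the grip before lowering, and I felt the floor (force from −5 to +5 N) before letting go.
- **Last checks:** In the final top and scene pictures the pocket is empty and the other things look undisturbed. That was judged by eye, without measuring. The gripper was clear of everything.
- **Disagreements:** The first wrist picture was blurred and put the bar about 6 mm off, so I re-measured once the arm was still. The die's tilt after levering came out near 0.08 rad instead of the 0.15 rad I expected, and I gripped it at 0.09 rad.

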